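# Lay out the parts for changing a tap valve

## Task

Lay out the new parts on the blue mat, ready for changing a tap's valve: the brass ball valve flat in the middle of the mat, lying straight across the mat's width with its red lever towards you (the robot's side), the white tape roll flat to the left of it and the brass collar flat to the right of it, each level with the middle of the valve and 8 cm from it centre to centre, and finally the red sealing ring centred flat on top of the brass collar. Leave the old dark steel collar where it lies.

Things in the scene. Friction and masses are not known exactly. Their poses are not given: they have to be found in the camera images.
- blue_mat: Thin blue rubber mat with a white border line, fixed, 160 (its x) x 250 (its y) x 3 mm thick, on the worktop (z = 0); origin at the centre of its underside. Its x axis points away from the robot, its y axis to the robot's left (turned by up to 0.15 rad). Lies on the left or right half of the worktop. A bottle rack overhangs the back: front edge 0.61 m ahead of the base, underside 0.42 m up; keep the wrist clear.
- grey_mat: Thin dark grey rubber mat, fixed, 165 (x) x 290 (y) x 3 mm thick, on the other half of the worktop; origin at the centre of its underside. All loose parts start on it.
- valve_mid (a point): Loose brass ball valve with a red lever, 0.26 kg; body 61 mm along its y, 32 mm wide along its x (28 at mid-length), 28 mm high. The point is the middle of the body, 14 mm above its underside; z is up. The stiff lever lies 38 to 49 mm above the underside, 12 mm wide, along its -y, ending 76 mm from this point; -y starts within 0.5 rad of the robot's side. Grasp across x at this point.
- tape_mid (a point): Loose roll of white tape lying flat, 52 mm diameter, 15 mm high, with a dark blue core; the point is its centre, 7.5 mm above its underside; z is up.
- brass_collar_mid (a point): Loose brass-coloured round collar (coupling ring) with fine ribs, standing on its end, 43 mm diameter (45 mm over the ribs), 24 mm high, through-hole 33 mm; the point is its centre, 12 mm above its underside; z is up.
- seal_mid (a point): Loose red sealing ring lying flat, outside diameter 48 mm, hole 26 mm, 12 mm high; the point is its centre, 6 mm above its underside; z is up.
- steel_collar_mid (a point): Old collar of dark grey steel, loose, same shape and size as the brass one; not part of the job and must stay where it is. The point is its centre, 12 mm above its underside.

How it is judged (in metres and radians):
At the end, for the whole second after the job is handed in: Valve flat at the blue mat's centre (15 mm, 0.2 rad), lever to the robot; tape left and brass collar right of it, flat, 65-95 mm centre to centre, within 22 mm fore and aft of the mat's middle; ring flat on that collar within 10 mm; steel collar moved under 20 mm; all at rest (x of valve_mid in the frame of blue_mat between -0.015 and 0.015 m and y of valve_mid in the frame of blue_mat between -0.015 and 0.015 m and z of valve_mid in the frame of blue_mat between 0.01 and 0.024 m and angle between each of valve_mid, tape_mid, brass_collar_mid, seal_mid's own z axis and vertical below 0.12 rad and angle between the y axis of valve_mid and the x axis of blue_mat, either way round below 0.2 rad and x of tape_mid in the frame of valve_mid below -0.04 m and x of brass_collar_mid in the frame of valve_mid above 0.04 m and horizontal distance between tape_mid and valve_mid between 0.065 and 0.095 m and x of tape_mid in the frame of blue_mat between -0.022 and 0.022 m and y of tape_mid in the frame of blue_mat above 0.045 m and z of tape_mid in the frame of blue_mat between 0.0065 and 0.0155 m and horizontal distance between brass_collar_mid and valve_mid between 0.065 and 0.095 m and x of brass_collar_mid in the frame of blue_mat between -0.022 and 0.022 m and y of brass_collar_mid in the frame of blue_mat below -0.045 m and z of brass_collar_mid in the frame of blue_mat between 0.011 and 0.02 m and horizontal distance between seal_mid and brass_collar_mid below 0.01 m and z of seal_mid in the frame of brass_collar_mid between 0.014 and 0.022 m and distance of steel_collar_mid from where it was at the start of the episode below 0.02 m and linear speed of each of valve, tape, brass_collar, seal below 0.02 m/s); the robot touches nothing.
It fails at once if the old steel collar is pushed or carried more than 20 mm from its place (distance of steel_collar_mid from where it was at the start of the episode above 0.02 m).
It also fails if it takes over 102 s, if anything falls off the work surface, if the arm or the gripper's body presses on something with over 40 N, if the wrist force passes 120 N, or if a joint passes its speed limit or range.

## Robot

A 6-joint arm with a two-finger parallel gripper is mounted at the origin on a cart in front of the work surface, level with it; the furniture and walls round the work are solid. World frame = base frame: x ahead of the robot, y to its left, z up, the work surface at z = 0. Lengths are in mm, angles in rad, forces in N, time in s.
With the tool pointing down it reaches from about 350 to 1000 mm from the base axis. Payload 7.1 kg.
Tool frame: the origin (TCP) lies at the very end of the fingers, on their centre line; the grasp point (between the pads) lies 19 mm behind it (grasp_offset is the distance from the TCP to the grasp point, in mm); z points along the fingers, y is the line along which they close (so a half turn about z gives the same grasp; the last joint's range is limited). The gripper opens to 85 mm and grips with 20 to 120 N. Pads are 22 mm wide; open, the fingers measure 114 mm over their backs; the gripper's body (76 mm by 85 mm) begins 54 mm behind the grasp point. The pads swing forward as they close: fully open they stand 13 mm farther back than shut.
Start: joints at [1.14, 0.423, 1.63, -0, 1.089, -0.019], TCP at [250.13, 572.748, 231.319] pointing down, gripper open.
Joint ranges: [-3, 3], [-0.9, 2.11], [0.09, 2.58], [-1.31, 4.45], [0.11, 2.69], [-2.54, 2.54]. Speed limits (rad/s): [2.39, 2.39, 3.01, 3.14, 3.14, 3.14].

## Interface

Orientations are given as [roll, pitch, yaw] about the fixed x, y, z axes, in that order (R = Rz(yaw) Ry(pitch) Rx(roll)).
In Python, from station import * gives the robot as it stands. The module is installed in compiled form; this text tells all that it offers.
- The arm moves only by the tool send_rows, never from a script. Its argument "targets" is a list of rows, each a list of 3 entries, a list of its own where there are three numbers: the shift along the world's x, y, z each as a share of 40 cm, from -1 to 1, then the turn, a rotation vector about the world's x, y, z each as a share of 0.5 rad, from -1 to 1, then the closure, from 0 (fully open) to 1 (shut). A call has 1 to 5 rows; each row is the pose to reach, as a shift and turn from the pose commanded when the call began; what a row does not reach only later rows make up. A row lasts 1/12 s, in which the tool goes at most 41.7 mm and 7.16 degrees, less where a joint would pass 70% of its speed; a pose out of reach is approached as far as the arm can. A call with a number of a shift or a turn outside -1 to 1 is refused whole. A call with a gripper value outside its range is refused whole. The fingers move at their own pace and stop on an object; "force" is the grip in N (left out, the last holds). Time passes only in rows, so rows that repeat a pose let the fingers close. It gives the time, the measured TCP pose, the force, the opening and the grip force at its end, in the units of the state.
- read_state(): the state, without advancing time (a new reading comes with each control period).
- camera(name): name is "side" or "top"; returns a dict with "image" (400x640x3 uint8, blue, green, red), "range_z" (400x640 float32, mm along the optical axis (not along the pixel's ray), 0 where there is no reading), "camera_matrix" (3x3 intrinsics, pixels), "R" (3x3) and "t" (3): a world point X has camera coordinates R X + t. Camera axes: x right, y down, z forward; pixel columns grow to the right and rows downward; lengths in mm; the calibration is good to about 2 mm. A picture is of the moment at which its call begins.
- hand_in(): hands the job in; it is judged then, once.
The state is a dict: "time_s": time; "joints": joint angles; "joint_velocities": joint speeds; "effort": joint torques, N m; "position": TCP position; "tcp_rot": TCP orientation; "contact_force": force on the tool from outside, world axes, zero at the start; "ft_torque": the same for the moment, N m; "opening": opening from 0.0 (shut) to 1.0 (fully open); "grip_force": force on a finger pad.
Only numpy, scipy, OpenCV 4.12 (cv2) and the standard library are available. Lean on these libraries where they do the work, as an engineer would, in place of code of your own. Each camera call takes 0.05 s, during which the arm holds its last target. There are 200 camera calls.

## Working session

There is one attempt and no reset: what is moved stays moved. The work goes in short steps, Python scripts to look and compute and a tool call to move; the robot and the scene stay as the last step left them, time stands still between calls to the robot, and variables do not carry over. Pictures are saved under pics/ and viewed, at most 14 in all, crops included, and the job is handed in when it is done.

Besides the shell and the picture viewer there is one more tool, called by a JSON object that holds its "op" and its "data". send_rows: Moves the arm, as the interface text tells. Its arguments: {"type":"object","properties":{"targets":{"type":"array","items":{"type":"array"}},"force":{"type":"number"}},"required":["targets"]}

```bash
mkdir -p pics
python3 - <<'E'
from station import *
import cv2,numpy as np
for n in("top","side"):
    c=camera(n); cv2.imwrite(f"pics/{n}0.png",c["image"]); np.savez(f"{n}0.npz",**{k:np.array(v) for k,v in c.items()})
    print(n,c["camera_matrix"].tolist(),np.round(c["R"],3).tolist(),c["t"])
print(read_state())
E
```

```text
top [[402.50577359451864, 0.0, 321.9433776431842], [0.0, 402.50577359451864, 198.2937983748812], [0.0, 0.0, 1.0]] [[0.012, -1.0, 0.003], [-0.985, -0.012, -0.173], [0.173, -0.001, -0.985]] [   1.29342379  462.66338754 1122.41658532]
side [[502.4644480429916, 0.0, 320.26419861478684], [0.0, 502.4644480429916, 195.8923709392091], [0.0, 0.0, 1.0]] [[-0.999, -0.039, 0.011], [-0.028, 0.469, -0.883], [0.029, -0.882, -0.47]] [ 461.41154182   36.11544013 1344.04613498]
{'time_s': 0.1, 'joints': array([ 1.14000003e+00,  4.23782004e-01,  1.63062357e+00,  5.36767174e-06,
        1.08861360e+00, -1.89928123e-02]), 'joint_velocities': array([ 0.00115105, -0.00165632, -0.00238835,  0.00049418, -0.00127173,
       -0.00083616]), 'effort': array([-5.13706545e-04, -5.58425832e+01, -2.82446694e+01, -1.26796735e-04,
        3.00760978e-03, -1.03310845e-05]), 'position': array([249.92382636, 572.30306121, 230.60852581]), 'tcp_rot': array([-3.14016648e+00, -3.18431896e-05,  2.72978666e+00]), 'contact_force': array([-0.34548988, -0.10825087, -0.62484098]), 'ft_torque': array([ 0.00125617, -0.01674014,  0.00574572]), 'grip_force': 0.0, 'opening': 1.0002672070471477}
```

View pics/top0.png

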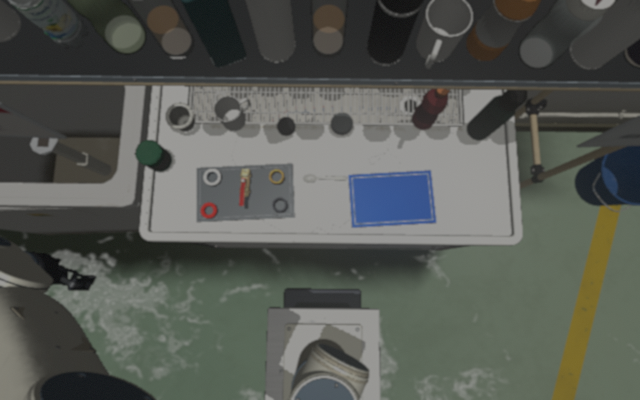

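View pics/side0.png

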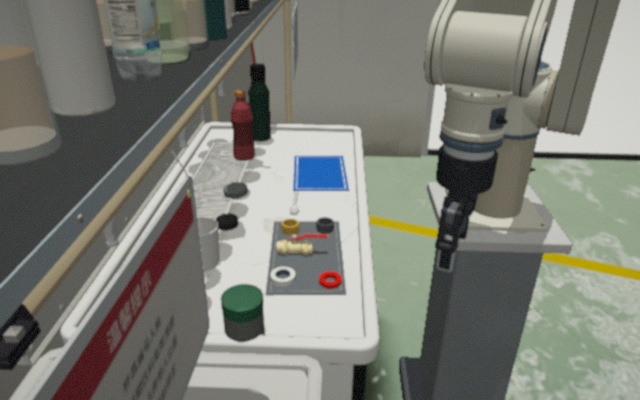

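The top view shows the grey mat at columns 196–294 and rows 164–220. On it are the tape at (212,177), the seal at (209,211), the valve near (245,187), the brass collar at (277,176) and the steel collar at (280,205). The blue mat is at columns 349–435. The side view agrees. Next I measure with colour masks.

```bash
cat > h.py <<'E'
import cv2,numpy as np
def ray(c,uv,z):
    K,R,t=[np.array(c[k]) for k in("camera_matrix","R","t")]
    C=-R.T@t; d=R.T@np.linalg.inv(K)@np.array([uv[0],uv[1],1.]); return C+d*(z-C[2])/d[2]
def blobs(img,lo,hi,box,amin=8):
    h=cv2.cvtColor(img,cv2.COLOR_BGR2HSV); m=cv2.inRange(h,lo,hi)
    k=np.zeros_like(m); x0,y0,x1,y1=box; k[y0:y1,x0:x1]=255; m&=k
    cs,_=cv2.findContours(m,cv2.RETR_EXTERNAL,cv2.CHAIN_APPROX_NONE)
    return sorted([c[:,0,:] for c in cs if cv2.contourArea(c)>=amin],key=lambda c:-cv2.contourArea(c))
def mid(c): # rect-centred
    (a,b),_,_=cv2.minAreaRect(c); return (a,b)
E
python3 - <<'E'
import numpy as np,cv2
from h import *
t=dict(np.load("top0.npz")); s=dict(np.load("side0.npz"))
B=((190,158,300,225),(262,212,350,298))
for name,lo,hi,z in(("red",(0,150,60),(8,255,255),12),("red2",(172,150,60),(180,255,255),12),("brass",(14,70,60),(32,255,255),24),("white",(0,0,140),(180,60,255),15),("dark",(0,0,0),(180,255,62),24)):
    for n,c,b in(("top",t,B[0]),("side",s,B[1])):
        for k in blobs(c["image"],lo,hi,b)[:4]:
            m=mid(k); print(name,n,np.round(m,1),cv2.contourArea(k),cv2.boundingRect(k),np.round(ray(c,m,z)),)
k=blobs(t["image"],(100,120,60),(130,255,255),(330,150,450,240))[0]
p=np.array([ray(t,q,3)[:2] for q in k],np.float32); r=cv2.minAreaRect(p); print("blue",r,cv2.boxPoints(r).round().tolist())
k=blobs(s["image"],(100,120,60),(130,255,255),(270,140,370,200))[0]
p=np.array([ray(s,q,3)[:2] for q in k],np.float32); r=cv2.minAreaRect(p); print("blue side",r)
im=t["image"][160:225,190:300]; a=cv2.resize(im,None,fx=7,fy=7,interpolation=cv2.INTER_CUBIC)
cv2.imwrite("pics/c1.png",a)
im=s["image"][212:298,262:350]; cv2.imwrite("pics/c2.png",cv2.resize(im,None,fx=6,fy=6,interpolation=cv2.INTER_CUBIC))
E
```

```text
red top [208.5 210. ] 153.0 (201, 203, 16, 15) [429. 340.  12.]
red top [241.6 194. ] 19.5 (240, 184, 4, 21) [478. 245.  12.]
red side [329.5 279. ] 269.5 (319, 271, 22, 17) [429. 341.  12.]
red side [310.9 235.9] 38.5 (296, 234, 31, 6) [477. 177.  12.]
brass top [276. 176.] 159.5 (269, 169, 15, 15) [531. 143.  24.]
brass top [245.  184.4] 40.0 (242, 174, 8, 22) [504. 234.  24.]
brass side [290.  226.5] 224.0 (281, 219, 19, 16) [529. 156.  24.]
brass side [294.1 246.8] 214.0 (277, 240, 35, 15) [512. 243.  24.]
white top [244.5 191. ] 7194.0 (190, 158, 110, 67) [486. 236.  15.]
white side [305.5 254.5] 7392.5 (262, 212, 88, 86) [485. 259.  15.]
dark side [324.5 228.5] 75.5 (317, 225, 16, 8) [446. 161.  24.]
dark side [324.5 221. ] 34.5 (319, 219, 12, 5) [447. 126.  24.]
blue ((471.8846740722656, -201.08413696289062), (131.73497009277344, 220.21682739257812), 3.953784704208374) [[399.0, -96.0], [414.0, -315.0], [545.0, -306.0], [530.0, -87.0]]
blue side ((471.2468566894531, -199.03916931152344), (131.70187377929688, 227.19541931152344), 3.613208532333374)
```

View pics/c1.png

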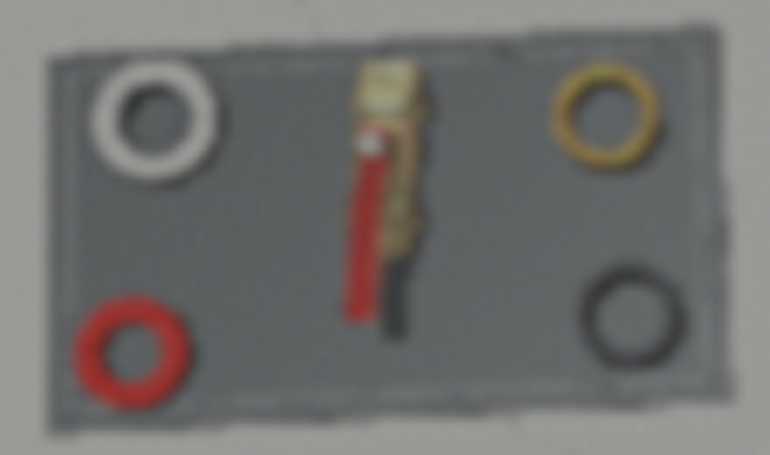

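View pics/c2.png

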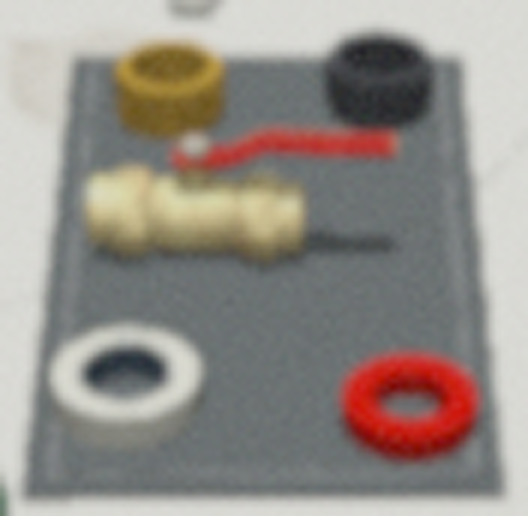

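The crops show the tape centre at (155,120), the valve body from (390,60) to (400,255), its screw at (370,143), the lever tip at (360,320), and both collars. I cast these to world points.

Run:
```python
import numpy as np
from h import *
t=dict(np.load("top0.npz")); s=dict(np.load("side0.npz"))
T=lambda u,v,z:ray(t,(u/7+190-.43,v/7+160-.43),z).round(1)[:2]
S=lambda u,v,z:ray(s,(u/6+262-.42,v/6+212-.42),z).round(1)[:2]
print("tape",T(155,120,18),S(127,372,18))
print("seal",T(134,352,15),S(411,400,13))
print("brass",T(606,116,27),S(170,67,27))
print("steel",T(633,317,27),S(379,57,27))
print("valve ends T",T(392,60,17),T(398,255,17),"S",S(88,208,17),S(304,220,17))
print("screw,tip T",T(371,140,45),T(358,322,50),"S",S(193,143,45),S(398,140,50))
print("greymat",[T(*q,3) for q in((50,60),(718,28),(733,400),(55,432))])
```

```text
tape [527.7 335. ] [527.7 335.6]
seal [428.6 338.7] [428.1 339.7]
brass [529.7 142.7] [530.2 143.9]
steel [444.1 128.7] [446.  131.3]
valve ends T [555.4 235.8] [470.9 229.5] S [553.5 232.5] [471.  236.2]
screw,tip T [514.1 237.5] [437.  238.3] S [513.4 228.4] [436.1 229.8]
greymat [array([557.1, 386. ]), array([574.9,  98.2]), array([412.9,  87.9]), array([395.9, 373.4])]
```

{"op": "send_rows", "data": {"targets": [[[0.05, -0.065, -0.02], [0, 0, 0.165], 0], [[0.1, -0.13, -0.04], [0, 0, 0.33], 0], [[0.15, -0.195, -0.06], [0, 0, 0.495], 0], [[0.2, -0.26, -0.08], [0, 0, 0.66], 0], [[0.25, -0.325, -0.1], [0, 0, 0.823], 0]], "force": 40}}

```text
time_s: 0.52
position: [350.5, 441.3, 190.7]
tcp_rot: [-3.141, -0.0, -3.137]
contact_force: [-0.2, 0.8, 0.6]
opening: 0.996
grip_force: 0.0
```

{"op": "send_rows", "data": {"targets": [[[0.05, -0.065, -0.02], [0, 0, 0], 0], [[0.1, -0.13, -0.04], [0, 0, 0], 0], [[0.15, -0.195, -0.06], [0, 0, 0], 0], [[0.2, -0.26, -0.08], [0, 0, 0], 0], [[0.25, -0.325, -0.1], [0, 0, 0], 0]]}}

```text
time_s: 0.93
position: [450.7, 311.3, 150.7]
tcp_rot: [-3.141, -0.0, 3.141]
contact_force: [0.7, 0.5, -0.1]
opening: 1.002
grip_force: 0.0
```

{"op": "send_rows", "data": {"targets": [[[0.05, -0.065, -0.025], [0, 0, 0], 0], [[0.1, -0.13, -0.05], [0, 0, 0], 0], [[0.157, -0.196, -0.077], [0, 0, 0], 0], [[0.157, -0.196, -0.077], [0, 0, 0], 0], [[0.157, -0.196, -0.077], [0, 0, 0], 0]]}}

```text
time_s: 1.35
position: [513.3, 232.7, 119.6]
tcp_rot: [-3.141, -0.002, 3.138]
contact_force: [0.3, 0.3, 0.7]
opening: 0.998
grip_force: 0.0
```

Run:
```python
from station import *
import cv2,numpy as np
a=camera("side")["image"][170:300,240:370]; b=camera("top")["image"][150:230,185:315]
a=cv2.resize(a,(560,560),interpolation=3)
cv2.imwrite("pics/v1.png",a)
```

```text
(no output)
```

View pics/v1.png

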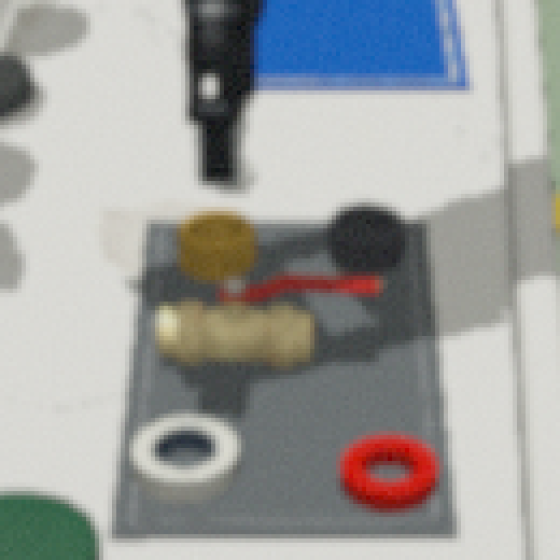

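The fingers line up with the valve: finger at column 220, stem at column 235, consistent with the calibration. I descend.

{"op": "send_rows", "data": {"targets": [[[0, 0, -0.07], [0, 0, 0], 0], [[0, 0, -0.14], [0, 0, 0], 0], [[0, 0, -0.21], [0, 0, 0], 0], [[0, 0, -0.26], [0, 0, 0], 0], [[0, 0, -0.285], [0, 0, 0], 0]]}}

```text
time_s: 1.87
position: [510.8, 235.1, 4.5]
tcp_rot: [-3.14, -0.003, -3.14]
contact_force: [0.4, -0.1, -0.2]
opening: 1.001
grip_force: 0.0
```

{"op": "send_rows", "data": {"targets": [[[0, 0, 0], [0, 0, 0], 0.4], [[0, 0, 0], [0, 0, 0], 0.5], [[0, 0, 0], [0, 0, 0], 0.6], [[0, 0, 0], [0, 0, 0], 0.8], [[0, 0, 0], [0, 0, 0], 0.8]], "force": 50}}

```text
time_s: 2.28
position: [513.9, 235.0, 7.9]
tcp_rot: [3.14, 0.002, 3.141]
contact_force: [-1.2, -3.0, 10.2]
opening: 0.302
grip_force: 16.1
```

{"op": "send_rows", "data": {"targets": [[[0, 0, 0], [0, 0, 0], 0.8], [[0, 0, 0], [0, 0, 0], 0.8], [[0, 0, 0], [0, 0, 0], 0.8], [[0, 0, 0], [0, 0, 0], 0.8], [[0, 0, 0], [0, 0, 0], 0.8]]}}

```text
time_s: 2.7
position: [513.9, 235.0, 8.2]
tcp_rot: [3.14, 0.002, 3.141]
contact_force: [-1.7, 1.6, 6.9]
opening: 0.287
grip_force: 48.8
```

{"op": "send_rows", "data": {"targets": [[[0, 0, 0.03], [0, 0, 0], 0.8], [[0, 0, 0.08], [0, 0, 0], 0.8], [[0, 0, 0.13], [0, 0, 0], 0.8], [[0, 0, 0.18], [0, 0, 0], 0.8], [[0, 0, 0.2], [0, 0, 0], 0.8]]}}

```text
time_s: 3.12
position: [514.1, 234.7, 89.7]
tcp_rot: [3.14, 0.003, 3.141]
contact_force: [0.6, -0.1, -2.4]
opening: 0.289
grip_force: 50.0
```

Run:
```python
from station import *
import cv2
a=camera("side")["image"][140:300,240:400]; cv2.imwrite("pics/v2.png",cv2.resize(a,(560,560),interpolation=3))
print(read_state())
```

```text
{'time_s': 3.1667, 'joints': array([ 4.07299378e-01,  5.35336268e-01,  1.84901300e+00, -7.82301416e-05,
        7.52313167e-01, -1.16306295e+00]), 'joint_velocities': array([-0.00068027,  0.04290157,  0.00708409, -0.00129112, -0.05705737,
        0.00077056]), 'effort': array([-4.23699574e-03, -5.17710757e+01, -1.88115370e+01,  6.64244173e-03,
        1.98276266e-01, -2.20916340e-04]), 'position': array([514.53520449, 234.92562885,  90.09548557]), 'tcp_rot': array([3.139687  , 0.00454735, 3.1412113 ]), 'contact_force': array([ 0.92255855,  0.43148603, -2.61488248]), 'ft_torque': array([ 0.02741467, -0.03208425, -0.02880298]), 'grip_force': 50.06581147201359, 'opening': 0.28165612747804486}
```

View pics/v2.png

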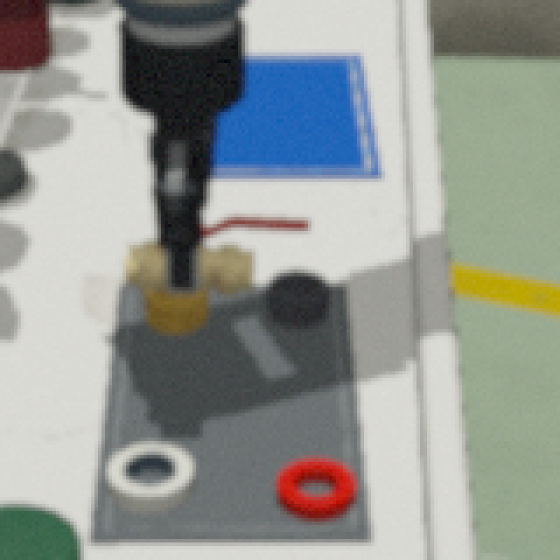

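The valve is held level: the body spans columns 128–250 with the finger at column 180. I carry it to the blue mat.

{"op": "send_rows", "data": {"targets": [[[-0.005, -0.05, 0], [0, 0, 0.025], 0.8], [[-0.01, -0.12, 0], [0, 0, 0.05], 0.8], [[-0.02, -0.2, 0], [0, 0, 0.08], 0.8], [[-0.03, -0.28, 0], [0, 0, 0.1], 0.8], [[-0.035, -0.36, 0], [0, 0, 0.132], 0.8]]}}

```text
time_s: 3.58
position: [497.5, 89.0, 85.9]
tcp_rot: [-3.141, -0.002, -3.075]
contact_force: [0.5, -0.4, -2.9]
opening: 0.285
grip_force: 50.1
```

{"op": "send_rows", "data": {"targets": [[[-0.007, -0.08, 0], [0, 0, 0], 0.8], [[-0.015, -0.16, 0], [0, 0, 0], 0.8], [[-0.02, -0.24, 0], [0, 0, 0], 0.8], [[-0.03, -0.32, 0], [0, 0, 0], 0.8], [[-0.035, -0.4, 0], [0, 0, 0], 0.8]]}}

```text
time_s: 4.0
position: [483.6, -71.1, 86.0]
tcp_rot: [3.141, -0.001, -3.076]
contact_force: [0.8, -0.5, -2.5]
opening: 0.283
grip_force: 50.1
```

{"op": "send_rows", "data": {"targets": [[[-0.008, -0.08, 0], [0, 0, 0], 0.8], [[-0.016, -0.16, 0], [0, 0, 0], 0.8], [[-0.025, -0.24, 0], [0, 0, 0], 0.8], [[-0.032, -0.3, 0], [0, 0, 0], 0.8], [[-0.032, -0.328, 0], [0, 0, 0], 0.8]]}}

```text
time_s: 4.42
position: [471.3, -203.4, 86.1]
tcp_rot: [-3.141, -0.0, -3.078]
contact_force: [0.6, 0.7, -3.6]
opening: 0.286
grip_force: 50.2
```

{"op": "send_rows", "data": {"targets": [[[0, 0, -0.03], [0, 0, 0], 0.8], [[0, 0, -0.08], [0, 0, 0], 0.8], [[0, 0, -0.12], [0, 0, 0], 0.8], [[0, 0, -0.15], [0, 0, 0], 0.8], [[0, 0, -0.15], [0, 0, 0], 0.8]]}}

```text
time_s: 4.83
position: [470.4, -199.7, 24.1]
tcp_rot: [3.139, -0.004, -3.076]
contact_force: [-0.2, 1.2, -3.7]
opening: 0.283
grip_force: 50.2
```

Run:
```python
from station import *
import cv2
a=camera("side")["image"][120:220,270:390]; cv2.imwrite("pics/v3.png",cv2.resize(a,(720,600),interpolation=3))
s=read_state();print(s["position"],s["tcp_rot"],s["contact_force"])
```

```text
[ 471.09385402 -200.00133263   25.27011028] [ 3.14001254e+00 -2.88178256e-03 -3.07550558e+00] [-0.18030731  0.68541383 -2.88626864]
```

View pics/v3.png

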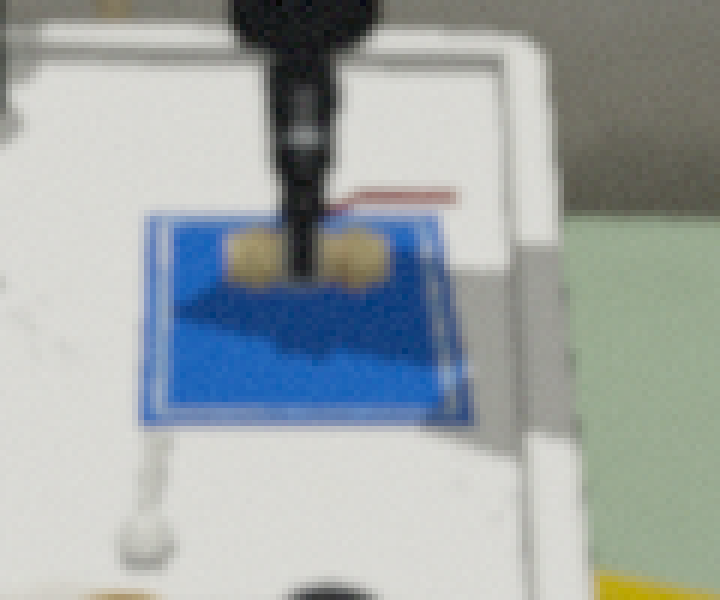

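The valve is level over the mat: body at columns 222–390, finger at column 302, lever to the robot. I lower it.

{"op": "send_rows", "data": {"targets": [[[0, 0, -0.015], [0, 0, 0], 0.8], [[0, 0, -0.03], [0, 0, 0], 0.8], [[0, 0, -0.04], [0, 0, 0], 0.8], [[0, 0, -0.042], [0, 0, 0], 0.8], [[0, 0, -0.042], [0, 0, 0], 0.8]]}}

```text
time_s: 5.3
position: [472.1, -200.8, 9.6]
tcp_rot: [3.141, -0.0, -3.076]
contact_force: [0.2, 0.4, -3.2]
opening: 0.285
grip_force: 50.1
```

{"op": "send_rows", "data": {"targets": [[[0, 0, -0.002], [0, 0, 0], 0.8], [[0, 0, -0.004], [0, 0, 0], 0.8], [[0, 0, -0.005], [0, 0, 0], 0.8], [[0, 0, -0.006], [0, 0, 0], 0.8], [[0, 0, -0.006], [0, 0, 0], 0.8]]}}

```text
time_s: 5.72
position: [472.4, -201.0, 8.2]
tcp_rot: [-3.141, 0.001, -3.076]
contact_force: [-1.4, 0.5, 7.0]
opening: 0.285
grip_force: 51.2
```

Contact at the expected height, so I release and lift.

{"op": "send_rows", "data": {"targets": [[[0, 0, 0], [0, 0, 0], 0.3], [[0, 0, 0], [0, 0, 0], 0.3], [[0, 0, 0], [0, 0, 0], 0.3], [[0, 0, 0], [0, 0, 0], 0.3], [[0, 0, 0], [0, 0, 0], 0.3]]}}

```text
time_s: 6.13
position: [472.2, -200.9, 7.3]
tcp_rot: [-3.142, 0.0, -3.076]
contact_force: [-0.4, -0.1, 0.2]
opening: 0.701
grip_force: 0.0
```

{"op": "send_rows", "data": {"targets": [[[0, 0, 0.04], [0, 0, 0], 0.3], [[0, 0, 0.1], [0, 0, 0], 0.3], [[0, 0, 0.16], [0, 0, 0], 0.3], [[0, 0, 0.22], [0, 0, 0], 0.3], [[0, 0, 0.25], [0, 0, 0], 0.3]]}}

```text
time_s: 6.55
position: [473.2, -201.3, 109.7]
tcp_rot: [-3.14, 0.003, -3.076]
contact_force: [-0.1, -0.1, 0.1]
opening: 0.7
grip_force: 0.0
```

{"op": "send_rows", "data": {"targets": [[[0.008, 0.05, 0], [0, 0, 0], 0], [[0.015, 0.12, 0], [0, 0, 0], 0], [[0.025, 0.2, 0], [0, 0, 0], 0], [[0.03, 0.28, 0], [0, 0, 0], 0], [[0.037, 0.36, 0], [0, 0, 0], 0]]}}

```text
time_s: 6.97
position: [486.8, -55.7, 107.4]
tcp_rot: [-3.142, 0.0, -3.077]
contact_force: [0.7, -0.0, -0.3]
opening: 0.996
grip_force: 0.0
```

{"op": "send_rows", "data": {"targets": [[[0.008, 0.08, 0], [0, 0, 0], 0], [[0.016, 0.16, 0], [0, 0, 0], 0], [[0.024, 0.24, 0], [0, 0, 0], 0], [[0.032, 0.32, 0], [0, 0, 0], 0], [[0.04, 0.4, 0], [0, 0, 0], 0]]}}

```text
time_s: 7.38
position: [502.8, 104.8, 107.3]
tcp_rot: [-3.142, -0.0, -3.076]
contact_force: [0.4, 0.1, -0.4]
opening: 1.0
grip_force: 0.0
```

{"op": "send_rows", "data": {"targets": [[[0.008, 0.08, 0], [0, 0, 0], 0], [[0.016, 0.16, 0], [0, 0, 0], 0], [[0.024, 0.24, 0], [0, 0, 0], 0], [[0.032, 0.32, 0], [0, 0, 0], 0], [[0.04, 0.4, 0], [0, 0, 0], 0]]}}

```text
time_s: 7.8
position: [518.7, 264.8, 107.2]
tcp_rot: [-3.141, -0.0, -3.076]
contact_force: [-0.5, -0.5, -1.1]
opening: 1.0
grip_force: 0.0
```

{"op": "send_rows", "data": {"targets": [[[0.01, 0.08, -0.02], [0, 0, 0], 0], [[0.016, 0.14, -0.06], [0, 0, 0], 0], [[0.021, 0.18, -0.1], [0, 0, 0], 0], [[0.021, 0.18, -0.14], [0, 0, 0], 0], [[0.021, 0.18, -0.14], [0, 0, 0], 0]]}}

```text
time_s: 8.22
position: [525.2, 335.1, 48.1]
tcp_rot: [-3.139, -0.004, -3.074]
contact_force: [-1.1, -0.5, -1.3]
opening: 0.998
grip_force: 0.0
```

{"op": "send_rows", "data": {"targets": [[[0, 0, -0.04], [0, 0, 0], 0], [[0, 0, -0.08], [0, 0, 0], 0], [[0, 0, -0.105], [0, 0, 0], 0], [[0, 0, -0.112], [0, 0, 0], 0], [[0, 0, -0.112], [0, 0, 0], 0]], "force": 40}}

```text
time_s: 8.63
position: [527.0, 334.5, 6.2]
tcp_rot: [-3.141, -0.001, -3.076]
contact_force: [0.7, 0.1, 0.1]
opening: 1.001
grip_force: 0.0
```

{"op": "send_rows", "data": {"targets": [[[0, 0, 0], [0, 0, 0], 0.3], [[0, 0, 0], [0, 0, 0], 0.4], [[0, 0, 0], [0, 0, 0], 0.5], [[0, 0, 0], [0, 0, 0], 0.5], [[0, 0, 0], [0, 0, 0], 0.5]]}}

```text
time_s: 9.05
position: [527.9, 335.4, 8.0]
tcp_rot: [3.141, 0.001, -3.076]
contact_force: [-0.9, -1.2, 7.1]
opening: 0.572
grip_force: 40.3
```

{"op": "send_rows", "data": {"targets": [[[0, 0, 0], [0, 0, 0], 0.5], [[0, 0, 0], [0, 0, 0], 0.5], [[0, 0, 0], [0, 0, 0], 0.5]]}}

```text
time_s: 9.3
position: [528.0, 335.4, 8.0]
tcp_rot: [3.141, 0.001, -3.076]
contact_force: [-1.2, -1.2, 6.4]
opening: 0.571
grip_force: 40.3
```

{"op": "send_rows", "data": {"targets": [[[0, 0, 0.03], [0, 0, 0], 0.5], [[0, 0, 0.08], [0, 0, 0], 0.5], [[0, 0, 0.14], [0, 0, 0], 0.5], [[-0.005, -0.05, 0.18], [0, 0, 0], 0.5], [[-0.015, -0.12, 0.2], [0, 0, 0], 0.5]]}}

```text
time_s: 9.72
position: [523.5, 289.3, 90.2]
tcp_rot: [3.139, 0.006, -3.074]
contact_force: [0.9, -0.3, 0.1]
opening: 0.57
grip_force: 41.6
```

{"op": "send_rows", "data": {"targets": [[[-0.012, -0.08, 0], [0, 0, 0], 0.5], [[-0.024, -0.16, 0], [0, 0, 0], 0.5], [[-0.034, -0.24, 0], [0, 0, 0], 0.5], [[-0.044, -0.32, 0], [0, 0, 0], 0.5], [[-0.055, -0.4, 0], [0, 0, 0], 0.5]]}}

```text
time_s: 10.13
position: [499.3, 125.9, 87.7]
tcp_rot: [3.141, 0.002, -3.075]
contact_force: [0.1, -0.7, -0.5]
opening: 0.571
grip_force: 41.6
```

{"op": "send_rows", "data": {"targets": [[[-0.012, -0.08, 0], [0, 0, 0], 0.5], [[-0.024, -0.16, 0], [0, 0, 0], 0.5], [[-0.034, -0.24, 0], [0, 0, 0], 0.5], [[-0.044, -0.32, 0], [0, 0, 0], 0.5], [[-0.055, -0.4, 0], [0, 0, 0], 0.5]]}}

```text
time_s: 10.55
position: [477.4, -34.3, 87.6]
tcp_rot: [-3.141, 0.002, -3.076]
contact_force: [0.6, 1.0, -1.1]
opening: 0.572
grip_force: 41.6
```

{"op": "send_rows", "data": {"targets": [[[-0.01, -0.08, 0], [0, 0, 0], 0.5], [[-0.02, -0.15, -0.03], [0, 0, 0], 0.5], [[-0.03, -0.2, -0.08], [0, 0, 0], 0.5], [[-0.03, -0.218, -0.13], [0, 0, 0], 0.5], [[-0.03, -0.218, -0.16], [0, 0, 0], 0.5]]}}

```text
time_s: 10.97
position: [465.3, -122.0, 22.2]
tcp_rot: [-3.141, 0.001, -3.079]
contact_force: [-0.7, 0.7, 0.5]
opening: 0.571
grip_force: 41.6
```

{"op": "send_rows", "data": {"targets": [[[0, 0, -0.01], [0, 0, 0], 0.5], [[0, 0, -0.02], [0, 0, 0], 0.5], [[0, 0, -0.03], [0, 0, 0], 0.5], [[0, 0, -0.035], [0, 0, 0], 0.5], [[0, 0, -0.035], [0, 0, 0], 0.5]]}}

```text
time_s: 11.38
position: [465.7, -119.7, 8.8]
tcp_rot: [-3.141, 0.001, -3.075]
contact_force: [-0.2, 0.3, 0.0]
opening: 0.57
grip_force: 41.6
```

{"op": "send_rows", "data": {"targets": [[[0, 0, -0.003], [0, 0, 0], 0.5], [[0, 0, -0.003], [0, 0, 0], 0.22], [[0, 0, -0.003], [0, 0, 0], 0.22], [[0, 0, -0.003], [0, 0, 0], 0.22], [[0, 0, -0.003], [0, 0, 0], 0.22]]}}

```text
time_s: 11.8
position: [465.4, -120.0, 7.5]
tcp_rot: [-3.141, 0.0, -3.076]
contact_force: [-0.2, -0.2, 0.3]
opening: 0.776
grip_force: 0.0
```

{"op": "send_rows", "data": {"targets": [[[0, 0, 0.04], [0, 0, 0], 0.22], [[0, 0, 0.1], [0, 0, 0], 0.22], [[0, 0, 0.16], [0, 0, 0], 0.22], [[0, 0, 0.22], [0, 0, 0], 0.22], [[0, 0, 0.25], [0, 0, 0], 0.22]]}}

```text
time_s: 12.22
position: [466.3, -120.3, 109.7]
tcp_rot: [-3.141, 0.003, -3.076]
contact_force: [-0.3, -1.0, -0.9]
opening: 0.779
grip_force: 0.0
```

{"op": "send_rows", "data": {"targets": [[[0.015, 0.06, 0], [0, 0, 0], 0.1], [[0.035, 0.14, 0], [0, 0, 0], 0.1], [[0.055, 0.22, 0], [0, 0, 0], 0.1], [[0.075, 0.3, 0], [0, 0, 0], 0.1], [[0.09, 0.37, 0], [0, 0, 0], 0.1]]}}

```text
time_s: 12.63
position: [501.8, 29.6, 107.6]
tcp_rot: [3.142, 0.001, -3.076]
contact_force: [0.8, -0.8, -0.5]
opening: 0.902
grip_force: 0.0
```

{"op": "send_rows", "data": {"targets": [[[0.02, 0.08, 0], [0, 0, 0], 0.1], [[0.04, 0.16, 0], [0, 0, 0], 0.1], [[0.06, 0.24, -0.02], [0, 0, 0], 0.1], [[0.071, 0.288, -0.06], [0, 0, 0], 0.1], [[0.071, 0.288, -0.1], [0, 0, 0], 0.1]]}}

```text
time_s: 13.05
position: [531.7, 147.0, 67.7]
tcp_rot: [3.14, 0.004, -3.073]
contact_force: [0.6, -1.6, 0.8]
opening: 0.895
grip_force: 0.0
```

Run:
```python
from station import *
import cv2
b=camera("top"); im=b["image"]
cv2.imwrite("pics/t3.png",cv2.resize(im[150:235,185:445],(800,262),interpolation=3))
a=camera("side")["image"][180:260,260:360]; cv2.imwrite("pics/v4.png",cv2.resize(a,(600,480),interpolation=3))
s=read_state();print(s["position"])
```

```text
[527.96142139 143.72185702  65.27943607]
```

View pics/v4.png

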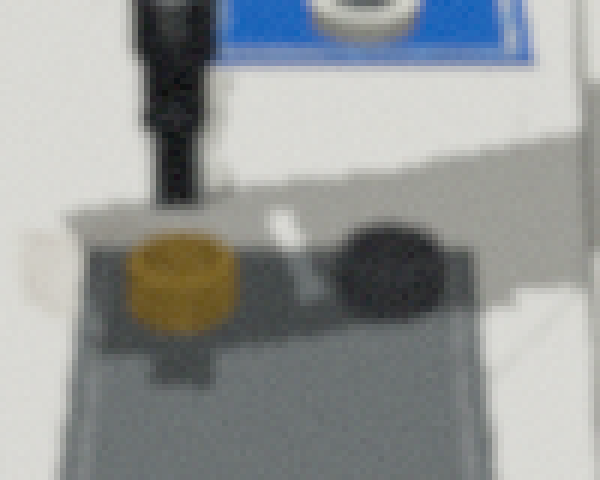

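The finger (column 178) is over the brass collar (column 183), and the steel collar is clear at column 393. I descend and grip.

{"op": "send_rows", "data": {"targets": [[[0, 0, -0.05], [0, 0, 0], 0.1], [[0, 0, -0.1], [0, 0, 0], 0.1], [[0, 0, -0.135], [0, 0, 0], 0.1], [[0, 0, -0.148], [0, 0, 0], 0.1], [[0, 0, -0.148], [0, 0, 0], 0.1]]}}

```text
time_s: 13.57
position: [529.0, 142.3, 7.6]
tcp_rot: [-3.141, -0.002, -3.077]
contact_force: [-1.0, -0.3, 0.7]
opening: 0.899
grip_force: 0.0
```

{"op": "send_rows", "data": {"targets": [[[0, 0, 0], [0, 0, 0], 0.3], [[0, 0, 0], [0, 0, 0], 0.45], [[0, 0, 0], [0, 0, 0], 0.6], [[0, 0, 0], [0, 0, 0], 0.6], [[0, 0, 0], [0, 0, 0], 0.6]]}}

```text
time_s: 13.98
position: [530.5, 143.2, 9.6]
tcp_rot: [3.141, 0.002, -3.076]
contact_force: [-1.4, -0.9, 7.4]
opening: 0.487
grip_force: 39.6
```

{"op": "send_rows", "data": {"targets": [[[0, 0, 0], [0, 0, 0], 0.6], [[0, 0, 0], [0, 0, 0], 0.6], [[0, 0, 0], [0, 0, 0], 0.6]]}}

```text
time_s: 14.23
position: [530.5, 143.2, 9.6]
tcp_rot: [3.141, 0.002, -3.076]
contact_force: [-1.4, -1.4, 6.8]
opening: 0.493
grip_force: 39.6
```

{"op": "send_rows", "data": {"targets": [[[0, 0, 0.03], [0, 0, 0], 0.6], [[0, 0, 0.09], [0, 0, 0], 0.6], [[0, 0, 0.16], [0, 0, 0], 0.6], [[-0.003, -0.03, 0.23], [0, 0, 0], 0.6], [[-0.008, -0.08, 0.26], [0, 0, 0], 0.6]]}}

```text
time_s: 14.65
position: [528.7, 112.4, 116.6]
tcp_rot: [3.141, 0.006, -3.074]
contact_force: [2.1, -0.7, -0.9]
opening: 0.492
grip_force: 41.0
```

{"op": "send_rows", "data": {"targets": [[[-0.01, -0.08, 0], [0, 0, 0], 0.6], [[-0.02, -0.16, 0], [0, 0, 0], 0.6], [[-0.03, -0.24, 0], [0, 0, 0], 0.6], [[-0.04, -0.32, 0], [0, 0, 0], 0.6], [[-0.05, -0.4, 0], [0, 0, 0], 0.6]]}}

```text
time_s: 15.07
position: [506.3, -50.2, 113.4]
tcp_rot: [-3.141, 0.001, -3.076]
contact_force: [0.2, -0.4, -1.3]
opening: 0.485
grip_force: 40.9
```

{"op": "send_rows", "data": {"targets": [[[-0.01, -0.08, 0], [0, 0, 0], 0.6], [[-0.02, -0.16, 0], [0, 0, 0], 0.6], [[-0.03, -0.24, 0], [0, 0, 0], 0.6], [[-0.04, -0.32, 0], [0, 0, 0], 0.6], [[-0.05, -0.4, 0], [0, 0, 0], 0.6]]}}

```text
time_s: 15.48
position: [486.2, -210.4, 113.4]
tcp_rot: [-3.141, 0.001, -3.076]
contact_force: [0.7, 1.2, -0.9]
opening: 0.487
grip_force: 40.9
```

{"op": "send_rows", "data": {"targets": [[[-0.012, -0.08, 0], [0, 0, 0], 0.6], [[-0.026, -0.178, 0], [0, 0, 0], 0.6], [[-0.026, -0.178, -0.04], [0, 0, 0], 0.6], [[-0.026, -0.178, -0.12], [0, 0, 0], 0.6], [[-0.026, -0.178, -0.18], [0, 0, 0], 0.6]]}}

```text
time_s: 15.9
position: [476.3, -281.4, 40.5]
tcp_rot: [-3.14, 0.002, -3.078]
contact_force: [-0.2, 0.5, -1.9]
opening: 0.487
grip_force: 41.0
```

Run:
```python
from station import *
import cv2
a=camera("side")["image"][110:210,270:390]; cv2.imwrite("pics/v5.png",cv2.resize(a,(720,600),interpolation=3))
s=read_state();print(s["position"],s["contact_force"])
```

```text
[ 473.6293628  -279.28544961   36.26838216] [-1.4510828   0.51928859 -4.486288  ]
```

View pics/v5.png

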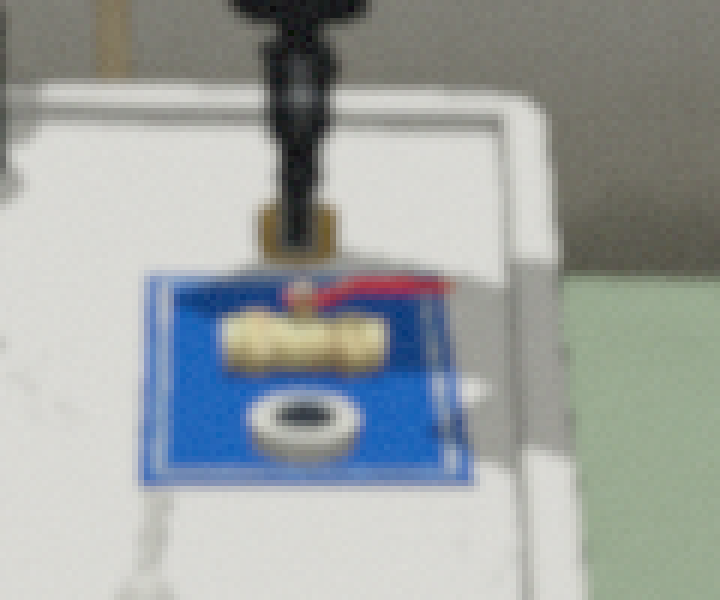

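The valve and tape are placed well on the mat (valve at columns 220–388, tape at column 305), and the collar is held upright. I lower the collar.

{"op": "send_rows", "data": {"targets": [[[0, 0, -0.03], [0, 0, 0], 0.6], [[0, 0, -0.05], [0, 0, 0], 0.6], [[0, 0, -0.065], [0, 0, 0], 0.6], [[0, 0, -0.075], [0, 0, 0], 0.6], [[0, 0, -0.075], [0, 0, 0], 0.6]]}}

```text
time_s: 16.37
position: [476.3, -279.9, 10.2]
tcp_rot: [-3.142, 0.0, -3.076]
contact_force: [-0.9, -0.1, -0.9]
opening: 0.486
grip_force: 41.2
```

{"op": "send_rows", "data": {"targets": [[[0, 0, 0], [0, 0, 0], 0.6], [[0, 0, -0.002], [0, 0, 0], 0.6]]}}

```text
time_s: 16.53
position: [476.7, -280.3, 10.1]
tcp_rot: [-3.141, 0.001, -3.076]
contact_force: [-0.2, 0.6, -1.5]
opening: 0.488
grip_force: 41.2
```

{"op": "send_rows", "data": {"targets": [[[0, 0, -0.002], [0, 0, 0], 0.6], [[0, 0, -0.003], [0, 0, 0], 0.6], [[0, 0, -0.003], [0, 0, 0], 0.6]]}}

```text
time_s: 16.78
position: [476.7, -280.3, 9.6]
tcp_rot: [-3.141, 0.001, -3.076]
contact_force: [-1.7, 1.9, 11.7]
opening: 0.487
grip_force: 42.3
```

{"op": "send_rows", "data": {"targets": [[[0, 0, 0], [0, 0, 0], 0.3], [[0, 0, 0], [0, 0, 0], 0.3], [[0, 0, 0], [0, 0, 0], 0.3], [[0, 0, 0], [0, 0, 0], 0.3], [[0, 0, 0], [0, 0, 0], 0.3]]}}

```text
time_s: 17.2
position: [476.1, -280.0, 8.1]
tcp_rot: [3.142, -0.0, -3.076]
contact_force: [0.2, 0.1, 0.5]
opening: 0.698
grip_force: 0.0
```

{"op": "send_rows", "data": {"targets": [[[0, 0, 0.03], [0, 0, 0], 0.3], [[0, 0, 0.08], [0, 0, 0], 0.3], [[0, 0, 0.16], [0, 0, 0], 0.3], [[0, 0, 0.22], [0, 0, 0], 0.3], [[0, 0, 0.27], [0, 0, 0], 0.3]]}}

```text
time_s: 17.62
position: [476.6, -280.3, 118.7]
tcp_rot: [-3.141, 0.001, -3.076]
contact_force: [0.3, 0.3, -0.5]
opening: 0.703
grip_force: 0.0
```

{"op": "send_rows", "data": {"targets": [[[-0.005, 0.05, 0], [0, 0, 0], 0.1], [[-0.01, 0.12, 0], [0, 0, 0], 0.1], [[-0.015, 0.2, 0], [0, 0, 0], 0.1], [[-0.02, 0.28, 0], [0, 0, 0], 0.1], [[-0.03, 0.36, 0], [0, 0, 0], 0.1]]}}

```text
time_s: 18.03
position: [464.2, -135.0, 117.0]
tcp_rot: [-3.141, 0.001, -3.077]
contact_force: [0.7, 0.7, -0.3]
opening: 0.899
grip_force: 0.0
```

{"op": "send_rows", "data": {"targets": [[[-0.006, 0.08, 0], [0, 0, 0], 0.1], [[-0.012, 0.16, 0], [0, 0, 0], 0.1], [[-0.018, 0.24, 0], [0, 0, 0], 0.1], [[-0.024, 0.32, 0], [0, 0, 0], 0.1], [[-0.03, 0.4, 0], [0, 0, 0], 0.1]]}}

```text
time_s: 18.45
position: [451.9, 25.4, 116.9]
tcp_rot: [-3.142, 0.001, -3.076]
contact_force: [0.7, 0.1, 0.6]
opening: 0.9
grip_force: 0.0
```

{"op": "send_rows", "data": {"targets": [[[-0.006, 0.08, 0], [0, 0, 0], 0.1], [[-0.012, 0.16, 0], [0, 0, 0], 0.1], [[-0.018, 0.24, 0], [0, 0, 0], 0.1], [[-0.024, 0.32, 0], [0, 0, 0], 0.1], [[-0.03, 0.4, 0], [0, 0, 0], 0.1]]}}

```text
time_s: 18.87
position: [439.8, 185.6, 116.9]
tcp_rot: [3.141, 0.001, -3.076]
contact_force: [0.8, -0.3, 0.5]
opening: 0.901
grip_force: 0.0
```

{"op": "send_rows", "data": {"targets": [[[-0.006, 0.08, 0], [0, 0, 0], 0.1], [[-0.012, 0.16, 0], [0, 0, 0], 0.1], [[-0.018, 0.24, 0], [0, 0, 0], 0.1], [[-0.024, 0.32, -0.03], [0, 0, 0], 0.1], [[-0.03, 0.389, -0.07], [0, 0, 0], 0.1]]}}

```text
time_s: 19.28
position: [428.9, 342.5, 89.9]
tcp_rot: [3.139, 0.004, -3.075]
contact_force: [1.7, 1.2, -0.3]
opening: 0.899
grip_force: 0.0
```

{"op": "send_rows", "data": {"targets": [[[0, 0, -0.05], [0, 0, 0], 0.1], [[0, 0, -0.09], [0, 0, 0], 0.1], [[0, 0, -0.1], [0, 0, 0], 0.1]]}}

```text
time_s: 19.53
position: [426.7, 339.3, 46.5]
tcp_rot: [-3.14, -0.003, -3.075]
contact_force: [-0.8, -0.8, -0.5]
opening: 0.904
grip_force: 0.0
```

Run:
```python
from station import *
import cv2
a=camera("side")["image"][200:320,280:400]; cv2.imwrite("pics/v6.png",cv2.resize(a,(480,480),interpolation=3))
s=read_state();print(s["position"],s["contact_force"])
```

```text
[426.91954309 338.95522641  46.83011431] [-0.97871132 -0.51702064  0.03688573]
```

View pics/v6.png

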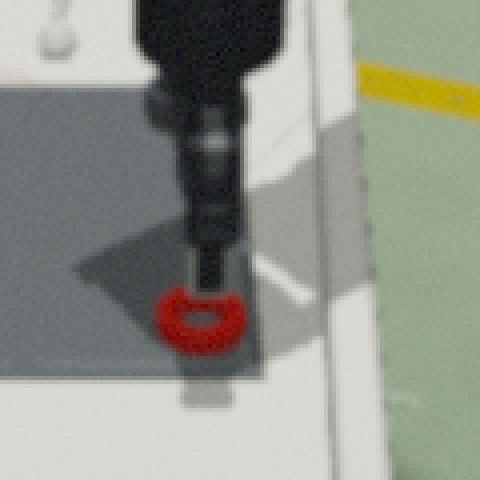

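The finger (column 208) is over the seal (column 201). I descend and grip gently.

{"op": "send_rows", "data": {"targets": [[[0.002, 0, -0.04], [0, 0, 0], 0.1], [[0.002, 0, -0.08], [0, 0, 0], 0.1], [[0.002, 0, -0.1], [0, 0, 0], 0.1], [[0.002, 0, -0.106], [0, 0, 0], 0.1], [[0.002, 0, -0.106], [0, 0, 0], 0.1]], "force": 30}}

```text
time_s: 20.0
position: [429.0, 339.3, 6.0]
tcp_rot: [-3.141, -0.0, -3.076]
contact_force: [-0.8, 0.5, 0.2]
opening: 0.896
grip_force: 0.0
```

{"op": "send_rows", "data": {"targets": [[[0, 0, 0], [0, 0, 0], 0.3], [[0, 0, 0], [0, 0, 0], 0.4], [[0, 0, 0], [0, 0, 0], 0.55], [[0, 0, 0], [0, 0, 0], 0.55], [[0, 0, 0], [0, 0, 0], 0.55]]}}

```text
time_s: 20.42
position: [429.5, 339.9, 6.9]
tcp_rot: [3.141, 0.001, -3.076]
contact_force: [-0.3, -0.6, 4.8]
opening: 0.533
grip_force: 30.1
```

{"op": "send_rows", "data": {"targets": [[[0, 0, 0], [0, 0, 0], 0.55], [[0, 0, 0], [0, 0, 0], 0.55], [[0, 0, 0], [0, 0, 0], 0.55]]}}

```text
time_s: 20.67
position: [429.5, 339.9, 6.9]
tcp_rot: [3.141, 0.001, -3.076]
contact_force: [-1.1, -0.3, 5.2]
opening: 0.533
grip_force: 30.1
```

{"op": "send_rows", "data": {"targets": [[[0, 0, 0.03], [0, 0, 0], 0.55], [[0, 0, 0.09], [0, 0, 0], 0.55], [[0, 0, 0.16], [0, 0, 0], 0.55], [[0.003, -0.03, 0.23], [0, 0, 0], 0.55], [[0.01, -0.08, 0.26], [0, 0, 0], 0.55]]}}

```text
time_s: 21.08
position: [434.6, 309.6, 114.1]
tcp_rot: [3.138, 0.005, -3.074]
contact_force: [-0.1, 0.1, 0.4]
opening: 0.534
grip_force: 31.2
```

{"op": "send_rows", "data": {"targets": [[[0.006, -0.08, 0], [0, 0, 0], 0.55], [[0.012, -0.16, 0], [0, 0, 0], 0.55], [[0.018, -0.24, 0], [0, 0, 0], 0.55], [[0.024, -0.32, 0], [0, 0, 0], 0.55], [[0.03, -0.4, 0], [0, 0, 0], 0.55]]}}

```text
time_s: 21.5
position: [445.0, 146.3, 110.9]
tcp_rot: [3.141, 0.001, -3.075]
contact_force: [0.9, 0.5, -0.7]
opening: 0.535
grip_force: 31.2
```

{"op": "send_rows", "data": {"targets": [[[0.006, -0.08, 0], [0, 0, 0], 0.55], [[0.012, -0.16, 0], [0, 0, 0], 0.55], [[0.018, -0.24, 0], [0, 0, 0], 0.55], [[0.024, -0.32, 0], [0, 0, 0], 0.55], [[0.03, -0.4, 0], [0, 0, 0], 0.55]]}}

```text
time_s: 21.92
position: [457.1, -14.0, 110.9]
tcp_rot: [-3.141, 0.001, -3.076]
contact_force: [0.3, 0.1, -0.5]
opening: 0.533
grip_force: 31.2
```

{"op": "send_rows", "data": {"targets": [[[0.006, -0.08, 0], [0, 0, 0], 0.55], [[0.012, -0.16, 0], [0, 0, 0], 0.55], [[0.018, -0.24, 0], [0, 0, 0], 0.55], [[0.024, -0.32, 0], [0, 0, 0], 0.55], [[0.03, -0.4, 0], [0, 0, 0], 0.55]]}}

```text
time_s: 22.33
position: [468.9, -174.2, 110.9]
tcp_rot: [-3.141, 0.001, -3.076]
contact_force: [0.4, 0.5, -0.2]
opening: 0.534
grip_force: 31.2
```

{"op": "send_rows", "data": {"targets": [[[0.01, -0.08, 0], [0, 0, 0], 0.55], [[0.015, -0.16, 0], [0, 0, 0], 0.55], [[0.02, -0.24, 0], [0, 0, 0], 0.55], [[0.02, -0.27, -0.06], [0, 0, 0], 0.55], [[0.02, -0.27, -0.12], [0, 0, 0], 0.55]]}}

```text
time_s: 22.75
position: [479.0, -284.7, 63.8]
tcp_rot: [-3.137, 0.006, -3.079]
contact_force: [-0.3, -0.4, -0.7]
opening: 0.529
grip_force: 31.2
```

Run:
```python
from station import *
import cv2
a=camera("side")["image"][110:210,270:390]; cv2.imwrite("pics/v7.png",cv2.resize(a,(720,600),interpolation=3))
s=read_state();print(s["position"],s["contact_force"])
```

```text
[ 475.43348123 -281.34472429   58.71371498] [-1.64617388  1.69350738 -3.74354514]
```

View pics/v7.png

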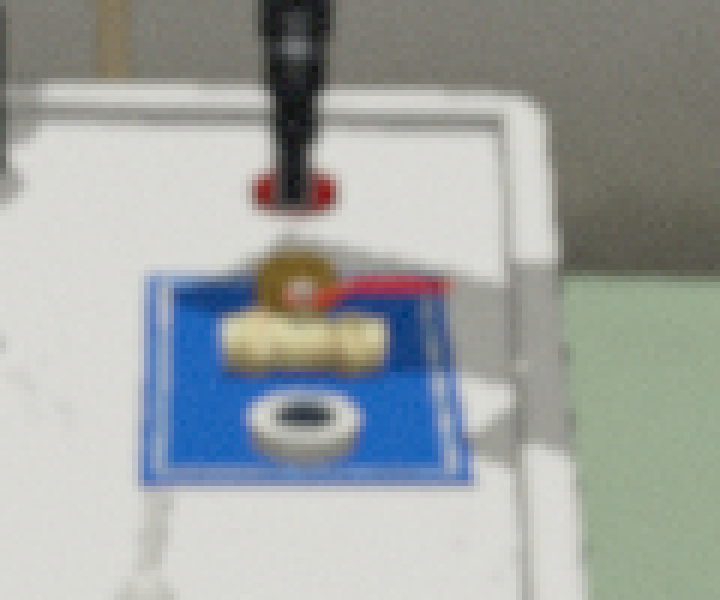

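The seal (column 294) is over the collar (column 297). I lower it.

{"op": "send_rows", "data": {"targets": [[[0, 0, -0.02], [0, 0, 0], 0.55], [[0, 0, -0.04], [0, 0, 0], 0.55], [[0, 0, -0.06], [0, 0, 0], 0.55], [[0, 0, -0.073], [0, 0, 0], 0.55], [[0, 0, -0.073], [0, 0, 0], 0.55]]}}

```text
time_s: 23.22
position: [476.7, -279.8, 32.1]
tcp_rot: [3.141, -0.001, -3.075]
contact_force: [1.2, -0.1, -0.1]
opening: 0.532
grip_force: 31.2
```

{"op": "send_rows", "data": {"targets": [[[0, 0, 0], [0, 0, 0], 0.55], [[0, 0, -0.001], [0, 0, 0], 0.55], [[0, 0, -0.002], [0, 0, 0], 0.55]]}}

```text
time_s: 23.47
position: [477.3, -280.6, 32.2]
tcp_rot: [-3.141, 0.001, -3.076]
contact_force: [0.2, 0.7, 0.6]
opening: 0.536
grip_force: 31.2
```

{"op": "send_rows", "data": {"targets": [[[0, 0, -0.002], [0, 0, 0], 0.55], [[0, 0, -0.003], [0, 0, 0], 0.55], [[0, 0, -0.003], [0, 0, 0], 0.55]]}}

```text
time_s: 23.72
position: [477.2, -280.6, 30.9]
tcp_rot: [-3.141, 0.0, -3.076]
contact_force: [0.5, 1.2, 3.1]
opening: 0.535
grip_force: 31.6
```

{"op": "send_rows", "data": {"targets": [[[0, 0, 0], [0, 0, 0], 0.42], [[0, 0, 0], [0, 0, 0], 0.36], [[0, 0, 0], [0, 0, 0], 0.3], [[0, 0, 0], [0, 0, 0], 0.25], [[0, 0, 0], [0, 0, 0], 0.25]]}}

```text
time_s: 24.13
position: [476.9, -280.4, 30.4]
tcp_rot: [3.142, -0.0, -3.076]
contact_force: [-0.3, -0.1, -0.4]
opening: 0.754
grip_force: 0.0
```

{"op": "send_rows", "data": {"targets": [[[0, 0, 0.02], [0, 0, 0], 0.25], [[0, 0, 0.06], [0, 0, 0], 0.25], [[0, 0, 0.12], [0, 0, 0], 0.25], [[0, 0, 0.2], [0, 0, 0], 0.25], [[0, 0, 0.28], [0, 0, 0], 0.25]]}}

```text
time_s: 24.55
position: [476.3, -280.1, 143.7]
tcp_rot: [3.141, -0.001, -3.076]
contact_force: [0.6, -0.8, 0.4]
opening: 0.749
grip_force: 0.0
```

{"op": "send_rows", "data": {"targets": [[[-0.05, 0.08, 0.02], [0, 0, 0], 0.25], [[-0.08, 0.16, 0.02], [0, 0, 0], 0.25], [[-0.1, 0.24, 0.02], [0, 0, 0], 0.25], [[-0.12, 0.32, 0.02], [0, 0, 0], 0.25], [[-0.12, 0.4, 0.02], [0, 0, 0], 0.25]]}}

```text
time_s: 24.97
position: [427.0, -119.1, 151.0]
tcp_rot: [3.141, -0.001, -3.077]
contact_force: [0.9, -0.6, -0.3]
opening: 0.747
grip_force: 0.0
```

{"op": "send_rows", "data": {"targets": [[[0, 0.08, 0], [0, 0, 0], 0.25], [[0, 0.16, 0], [0, 0, 0], 0.25], [[0, 0.2, 0], [0, 0, 0], 0.25], [[0, 0.2, 0], [0, 0, 0], 0.25], [[0, 0.2, 0], [0, 0, 0], 0.25]]}}

```text
time_s: 25.38
position: [429.1, -40.0, 151.0]
tcp_rot: [-3.141, 0.001, -3.073]
contact_force: [-0.4, 0.0, 0.3]
opening: 0.748
grip_force: 0.0
```

Run:
```python
from station import *
import cv2,numpy as np
from h import *
t=camera("top"); s=camera("side")
a=cv2.resize(s["image"][120:210,280:370],(400,400),interpolation=3); b=cv2.resize(t["image"][160:235,340:445],(400,286),interpolation=3)
b=cv2.copyMakeBorder(b,0,114,0,0,0); cv2.imwrite("pics/f.png",np.hstack([a,b]))
for n,c,box in(("top",t,(340,160,445,235)),("side",s,(285,135,360,205))):
    for nm,lo,hi,z in(("red",(0,150,60),(8,255,255),39),("white",(0,0,130),(180,60,255),18),("brass",(14,60,60),(34,200,255),17)):
        for k in blobs(c["image"],lo,hi,box)[:3]: print(n,nm,cv2.boundingRect(k),ray(c,mid(k),z).round(1))
    k=blobs(c["image"],(100,120,50),(130,255,255),box)[0]
    p=np.array([ray(c,q,3)[:2] for q in k],np.float32); print(n,"blue",cv2.minAreaRect(p))
```

```text
top red (414, 189, 14, 14) [ 474.5 -278.7   39. ]
top white (382, 160, 63, 75) [ 473.7 -261.7   18. ]
top white (340, 160, 32, 33) [535.1 -92.3  18. ]
top white (366, 202, 9, 12) [ 443.8 -137.5   18. ]
top brass (388, 186, 8, 25) [ 470.1 -198.4   17. ]
top blue ((475.3446044921875, -249.71762084960938), (131.23146057128906, 122.56526947021484), 4.144128799438477)
side red (313, 149, 13, 8) [ 476.3 -267.6   39. ]
side white (285, 135, 75, 70) [ 464.  -185.1   18. ]
side brass (309, 156, 24, 16) [ 469.6 -230.9   17. ]
side blue ((471.038330078125, -199.04193115234375), (132.11854553222656, 227.21624755859375), 3.613208532333374)
```

View pics/f.png

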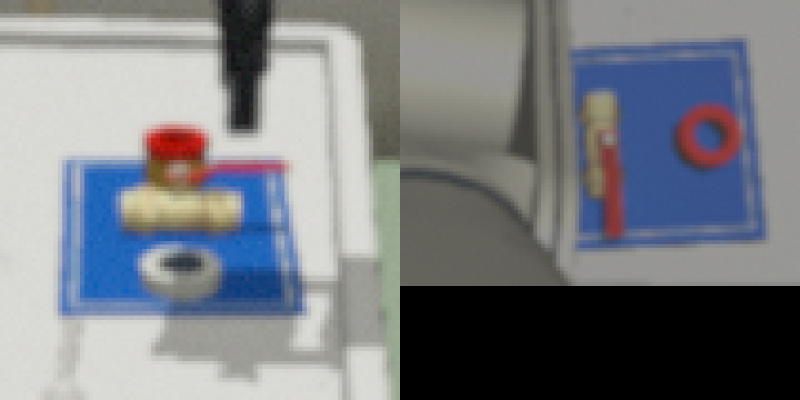

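The final picture shows the seal flat on the collar, the valve central with its lever towards the robot, and the tape on the left. The gripper is clear of everything.

```bash
python3 -c "
from station import *
print(hand_in())"
```

```text
the job is handed in; nothing more can be done
None
```

I laid the valve, tape, collar and sealing ring out on the blue mat as asked, left the steel collar alone, and handed the job in at about 25 s; the hand-in returned no verdict.

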